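# Switch the fume suction over to the other bench port

## Task

Welding is moving to the other suction port on the bench. First slide the shutter with the yellow grip fully open, up against its green end stop, and only then slide the shutter with the blue grip fully shut, up against its red end stop, so that the extractor always has an open port. Let go of both grips.

Things in the scene. Friction and masses are not known exactly. Their poses are not given: they have to be found in the camera images.
- yellow_grip (a point): centre of the yellow square grip, 24 x 24 x 50 mm tall, flat sides along x and y; 77 mm above the table, 28 mm above the steel shutter plate (100 x 100 mm) it stands on. Plate and grip slide on a dark grey box 236 x 124 x 45 mm fixed to the table; rails and stops there are at least 25 mm below this point. x: level sliding direction, pointing to the open end (green bar; red bar = shut end); z up
- yellow (a joint): travel of the yellow shutter along x of yellow_grip, in m: 0 = fully shut, plate over the round dark port, against the red end stop; 0.100 = fully open, port bare, against the green end stop. Hard stops. Slides with about 3 N of friction, no spring, stays where left. Starts shut or less than half open
- blue_grip (a point): centre of the blue square grip, 24 x 24 x 50 mm tall, flat sides along x and y; 77 mm above the table, 28 mm above the steel shutter plate (100 x 100 mm) it stands on. Plate and grip slide on a dark grey box 236 x 124 x 45 mm fixed to the table; rails and stops there are at least 25 mm below this point. x: level sliding direction, pointing to the open end (green bar; red bar = shut end); z up
- blue (a joint): travel of the blue shutter along x of blue_grip, in m: 0 = fully shut, plate over the round dark port, against the red end stop; 0.100 = fully open, port bare, against the green end stop. Hard stops. Slides with about 3 N of friction, no spring, stays where left. Starts more than half open

How it is judged:
On the way, in this order (a step that is already met when the one before it is completed fails the run):
1. the yellow shutter is fully open (within 10 mm of its green end stop) (value of joint yellow above 0.09 m), for 0.2 s.
2. then the blue shutter is fully shut (within 10 mm of its red end stop) (value of joint blue below 0.01 m), for 0.2 s.
At the end, for the whole second after the job is handed in: The yellow shutter is fully open, within 10 mm of its green end stop, and the blue shutter fully shut, within 10 mm of its red end stop (value of joint yellow above 0.09 m and value of joint blue below 0.01 m); the robot touches nothing.
It also fails if it takes over 43 s, if anything falls off the work surface, if the arm or the gripper's body presses on something with over 40 N, if the wrist force passes 120 N, or if a joint passes its speed limit or range.

## Robot

A 7-joint arm with a two-finger parallel gripper is mounted at the origin on the work surface. World frame = base frame: x ahead of the robot, y to its left, z up, the work surface at z = 0. Lengths are in m, angles in rad, forces in N, time in s.
With the tool pointing down it reaches from about 0.4 to 0.875 m from the base axis. Payload 19.3 kg.
Tool frame: the origin (TCP) lies where the fingers leave the gripper's body, on its centre line; the fingertips stand bot.tip_reach ahead of it and the grasp point (between the pads) lies 54 mm ahead of it (bot.tip_reach is the distance from the TCP to the fingertips, in m); z points along the fingers, y is the line along which they close (so a half turn about z gives the same grasp; the last joint's range is limited). The gripper opens to 85 mm and grips with 20 to 120 N. Pads are 22 mm wide; open, the fingers measure 114 mm over their backs; the gripper's body (76 mm by 85 mm) begins 54 mm behind the grasp point. The pads swing forward as they close: fully open they stand 13 mm farther back than shut.
Start: joints at [1.2, 0.521, -0.036, 1.599, 0.021, 1.021, -0.113], TCP at [0.185, -0.597, 0.304] pointing down, gripper open.
Joint ranges: [-2.91, 2.91], [-0.3, 2.13], [-1.5, 1.42], [0.17, 2.43], [-1.26, 4.41], [0.16, 1.93], [-2.52, 2.52]. Speed limits (rad/s): [1.89, 1.89, 2.39, 2.39, 3.01, 3.01, 3.01].

## Interface

Orientations are given as [roll, pitch, yaw] about the fixed x, y, z axes, in that order (R = Rz(yaw) Ry(pitch) Rx(roll)).
In Python, from workcell import bot gives the robot as it stands. The module is installed in compiled form; this text tells all that it offers.
- The arm moves only by the shell command python3 -m jog 'ROWS' [FORCE]. ROWS is JSON, a list that holds one entry, the list of rows, each a list of 7 numbers: the shift along the tool's x, y, z in mm, then the turn, a rotation vector about the tool's x, y, z in rad, then the opening, from 0 (shut) to 1 (fully open). In form: [[[tx, ty, tz, wx, wy, wz, fingers], ...]]. A call has 1 to 5 rows; each row shifts and turns the commanded pose from where the row before left it, along the tool's axes as they then stand; what a row does not reach is not made up. A row lasts 1/10 s, in which the tool goes at most 50 mm and 8.59 degrees, less where a joint would pass 70% of its speed; a pose out of reach is approached as far as the arm can. A call is refused whole if a number of a shift passes 50 or a number of a turn 0.15, either way. A call with a gripper value outside its range is refused whole. The fingers move at their own pace and stop on an object; FORCE is the grip in N (left out, the last holds). Time passes only in rows, so rows that do not move let the fingers close. It gives the time, the measured TCP pose, the force, the opening and the grip force at its end, in the units of the state.
- bot.observe(): the state, without advancing time (a new reading comes with each control period).
- bot.grab_frame(name): name is "scene" or "top"; returns a dict with "img" (420x560x3 uint8, red, green, blue), "intrinsics" (3x3 intrinsics, pixels), "R" (3x3) and "t" (3): a world point X has camera coordinates R X + t. Camera axes: x right, y down, z forward; pixel columns grow to the right and rows downward; lengths in m; the calibration is good to about 2 mm. A picture is of the moment at which its call begins. There is no depth.
- bot.job_done(): hands the job in; it is judged then, once.
Trained networks look in a picture, given as the dict that the camera call returned (one of the last four; its "shot" number tells which), for a name from the list of things; names that differ only in an ending like _2 or _b are one class to them, and where a whole thing is asked for, a point or a joint stands for the part that bears it (a point fixed in the world has none). Each returns a list of dicts, best first, with "conf" (0 to 1); they miss things now and then, are a little off and sometimes report something else, mostly with a low value. They report only what shows in the picture. A call takes as long as a camera call.
- bot.trace(query, picture): "region" (420x560 bool, what is visible of it).
- bot.spot_point(query, picture): "xyz" ([x, y, z] in m, in world coordinates, good to about 4 mm: a listed point, or the origin of a listed thing).
The state is a dict: "clock": time; "qpos": joint angles; "qd": joint speeds; "joint_efforts": joint torques, N m; "position": TCP position; "tool_rot": TCP orientation; "force": force on the tool from outside, world axes, zero at the start; "moment": the same for the moment, N m; "grip_width": finger opening in m; "finger_force": force on a finger pad.
Only numpy, scipy, OpenCV 4.12 (cv2) and the standard library are available. Lean on these libraries where they do the work, as an engineer would, in place of code of your own. Each camera call takes 0.05 s, during which the arm holds its last target. There are 200 camera calls.

## Working session

There is one attempt and no reset: what is moved stays moved. The work goes in short steps, Python scripts to look and compute and a shell command to move; the robot and the scene stay as the last step left them, time stands still between calls to the robot, and variables do not carry over. Pictures are saved under pics/ and viewed, at most 10 in all, crops included, and the job is handed in when it is done.

```bash
mkdir -p pics
python3 - <<'E'
from workcell import bot
import cv2,numpy as np
s=bot.observe();print(s['clock'],s['position'],s['tool_rot'],s['grip_width'],bot.tip_reach)
for n in('top','scene'):
    p=bot.grab_frame(n);cv2.imwrite(f'pics/{n}0.png',p['img'][:,:,::-1])
    K=np.array(p['intrinsics'])
    for q in('yellow_grip','blue_grip'):
        for d in bot.spot_point(q,p)[:2]:
            c=p['R']@np.array(d['xyz'])+p['t'];u=K@c
            print(n,q,np.round(d['xyz'],4),d['conf'],u[:2]/u[2])
E
```

```text
0.0 [ 0.18507989 -0.59671857  0.30334816] [-3.14051135e+00  6.38033429e-05  3.00780557e-01] 0.08502009838533059 0.0726
top yellow_grip [0.5381 0.1385 0.0767] 0.58 [171.85101779 205.39260194]
top blue_grip [ 0.5567 -0.2239  0.0791] 0.75 [382.78480384 190.53041807]
scene yellow_grip [0.5367 0.1318 0.0774] 0.73 [355.12692659 185.31480853]
scene blue_grip [ 0.5615 -0.2244  0.0724] 0.78 [209.96946485 330.90965115]
```

View pics/top0.png

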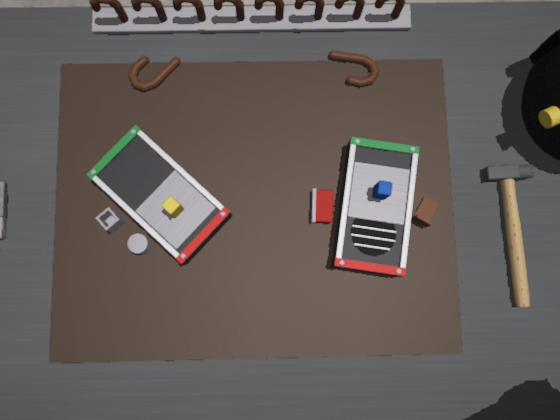

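View pics/scene0.png

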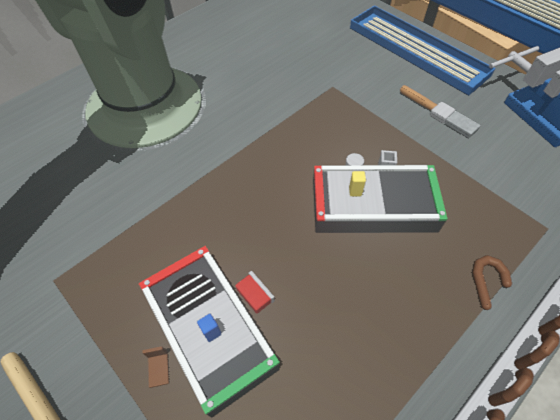

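The top view shows the yellow box, with its green bar at about (115,153) and its red bar at about (205,235). The yellow grip at (172,206) is near the shut end. On the blue box, green is at (384,146) and red at (371,267), with the grip at (383,190) near the open end. The scene view agrees with this. Next I'll work out the axes and the travels.

```bash
cat > h.py <<'E'
from workcell import bot
import numpy as np
from scipy.spatial.transform import Rotation as Ro
def ray(p,uv,z):
    R=np.array(p['R']);c=-R.T@np.array(p['t']);d=R.T@np.linalg.solve(np.array(p['intrinsics']),[*uv,1.])
    return c+d*(z-c[2])/d[2]
def togo(xyz,yaw):
    s=bot.observe();R=Ro.from_euler('xyz',s['tool_rot']);T=Ro.from_euler('xyz',[np.pi,0,yaw])
    print('t',s['clock'],'pos',np.round(s['position'],4),'rpy',np.round(s['tool_rot'],3),'w',round(s['grip_width'],4))
    print('togo mm(tool)',np.round(R.inv().apply(np.array(xyz)-s['position'])*1000,1),'rot(tool)',np.round((R.inv()*T).as_rotvec(),3))
E
python3 - <<'E'
from h import *
import cv2
p=bot.grab_frame('top');hsv=cv2.cvtColor(p['img'],cv2.COLOR_RGB2HSV);h,s,v=cv2.split(hsv)
G=((h>45)&(h<80)&(s>120)&(v>60));Rd=((h<5)|(h>175))&(s>180)&(v>100)
def bars(M,b):
    x0,y0,x1,y1=b;m=np.zeros(M.shape,np.uint8);m[y0:y1,x0:x1]=M[y0:y1,x0:x1]
    n,l,st,c=cv2.connectedComponentsWithStats(m);i=1+np.argmax(st[1:,4])
    r=cv2.minAreaRect(np.argwhere(l==i)[:,::-1].astype(np.float32))
    return r[0]
for n,gb,rb,g in(('yellow',(80,110,160,190),(170,195,240,270),(.537,.135)),('blue',(340,130,425,160),(330,250,420,285),(.559,-.224))):
    a,b=ray(p,bars(G,gb),.052),ray(p,bars(Rd,rb),.052);d=(a-b)[:2];L=np.hypot(*d);d/=L;c=(a+b)[:2]/2;e=np.array(g)-c
    print(n,a,b,'L',L,'yaw',np.arctan2(d[1],d[0]),'dir',d,'joint',.05+e@d,'off',e@[-d[1],d[0]])
    m=bot.trace(n+'_grip',p)
    if m:
        q=m[0]['region']; print(m[0]['conf'],q.sum(),np.argwhere(q).mean(0)[::-1])
togo([.537,.135,.2],.3)
print(bot.observe()['qpos'])
E
```

```text
Traceback (most recent call last):
ValueError: attempt to get argmax of an empty sequence
```

Run:
```python
from h import *
import cv2
p=bot.grab_frame('top');r,g_,b_=[p['img'][:,:,i].astype(int) for i in range(3)]
G=(g_>r+40)&(g_>b_+25);Rd=(r>g_+90)&(r>b_+90)
def bars(M,b):
    x0,y0,x1,y1=b;m=np.zeros(M.shape,np.uint8);m[y0:y1,x0:x1]=M[y0:y1,x0:x1]
    r=cv2.minAreaRect(np.argwhere(m)[:,::-1].astype(np.float32)); print(m.sum(),r)
    return r[0]
for n,gb,rb,g in(('yellow',(80,110,160,190),(170,195,240,270),(.537,.135)),('blue',(340,130,425,160),(330,250,420,285),(.559,-.224))):
    a,b=ray(p,bars(G,gb),.052),ray(p,bars(Rd,rb),.052);d=(a-b)[:2];L=np.hypot(*d);d/=L;c=(a+b)[:2]/2;e=np.array(g)-c
    print(n,a,b,'L',L,'yaw',np.arctan2(d[1],d[0]),'dir',d,'joint',.05+e@d,'off',e@[-d[1],d[0]])
togo([.537,.135,.2],.3)
print(bot.observe()['qpos'])
```

```text
507 ((113.75, 151.75), (7.778173446655273, 69.29645538330078), 45.0)
525 ((202.67247009277344, 234.69171142578125), (8.352882385253906, 70.93524932861328), 43.2642936706543)
yellow [0.64073957 0.24700157 0.052     ] [0.48922037 0.08902088 0.052     ] L 0.21889715894081133 yaw 0.8062723375521025 dir [0.69219353 0.72171193] joint 0.006807849590681772 off -0.0026566821029247924
514 ((384.1841735839844, 145.2476806640625), (69.16783905029297, 8.176761627197266), 8.365885734558105)
543 ((369.5660400390625, 266.5599060058594), (71.6978988647461, 8.356513023376465), 8.53076457977295)
blue [ 0.64416197 -0.23689032  0.052     ] [ 0.42791783 -0.20028452  0.052     ] L 0.21932057171035488 yaw -0.16769026832778614 dir [ 0.9859729  -0.16690546] joint 0.0735414284491096 off -0.0015044911774698862
t 0.4 pos [ 0.1851 -0.5969  0.3038] rpy [-3.141  0.     0.301] w 0.0849
togo mm(tool) [ 552.9 -594.8  103.9] rot(tool) [-0.     0.     0.001]
[ 1.19979996  0.52151287 -0.0363038   1.59956106  0.02119025  1.02112891
 -0.11277626]
```

```bash
python3 -m jog '[[[38,-30,0,0,0,0,1],[38,-30,0,0,0,0,1],[38,-30,0,0,0,0,1],[38,-30,0,0,0,0,1],[38,-30,0,0,0,0,1]]]' 60; python3 -m jog '[[[31,-38,0,0,0,0,1],[31,-38,0,0,0,0,1],[31,-38,0,0,0,0,1],[31,-38,0,0,0,0,1],[31,-38,0,0,0,0,1]]]'; python3 -m jog '[[[31,-38,0,0,0,0,1],[31,-38,0,0,0,0,1],[31,-38,0,0,0,0,1],[31,-38,0,0,0,0,1],[31,-38,0,0,0,0,1]]]'; python3 -c "
from h import *
togo([.536,.136,.2],2.377);print(bot.observe()['qpos'])"
```

```text
clock: 0.9
position: [0.323, -0.3957, 0.3041]
tool_rot: [3.141, -0.0, 0.301]
force: [1.8, -0.9, 0.8]
grip_width: 0.0853
finger_force: 0.0
clock: 1.4
position: [0.4143, -0.1681, 0.3042]
tool_rot: [3.141, -0.0, 0.301]
force: [1.8, -1.0, -0.1]
grip_width: 0.0854
finger_force: 0.0
clock: 1.9
position: [0.5061, 0.0593, 0.3041]
tool_rot: [3.141, -0.001, 0.301]
force: [1.7, -1.4, 0.6]
grip_width: 0.0853
finger_force: 0.0
t 1.9 pos [0.5061 0.0593 0.3041] rpy [ 3.141e+00 -1.000e-03  3.010e-01] w 0.0853
togo mm(tool) [ 51.2 -64.4 104.1] rot(tool) [ 1.000e-03 -0.000e+00 -2.076e+00]
[ 0.02866305  0.35343482 -0.33353568  1.88737805  0.14281655  0.92320979
 -1.64233935]
```

```bash
python3 -m jog '[[[26,-32,0,0,0,0,1],[25,-32,0,0,0,0,1],[0,0,0,0,0,-0.149,1],[0,0,0,0,0,-0.149,1],[0,0,0,0,0,-0.149,1]]]' ; python3 -m jog '[[[0,0,0,0,0,-0.149,1],[0,0,0,0,0,-0.149,1],[0,0,0,0,0,-0.149,1],[0,0,0,0,0,-0.149,1],[0,0,0,0,0,-0.149,1]]]'|head -1; python3 -m jog '[[[0,0,0,0,0,-0.149,1],[0,0,0,0,0,-0.149,1],[0,0,0,0,0,-0.149,1],[0,0,0,0,0,-0.149,1],[0,0,0,0,0,-0.149,1]]]'|head -1
python3 - <<'E'
from h import *
import cv2
togo([.536,.136,.131],2.377);print(bot.observe()['qpos'])
for n in('top','scene'):
    p=bot.grab_frame(n)
    for d in bot.spot_point('yellow_grip',p)[:1]: print(n,d)
    if n=='scene': cv2.imwrite('pics/s1.png',p['img'][:,:,::-1])
E
```

```text
clock: 2.4
position: [0.5354, 0.134, 0.3038]
tool_rot: [-3.142, 0.0, 0.755]
force: [-0.2, -0.0, -0.5]
grip_width: 0.0853
finger_force: 0.0
clock: 2.9
clock: 3.4
t 3.4 pos [0.5355 0.1335 0.3039] rpy [3.142 0.    2.244] w 0.085
togo mm(tool) [  1.7   1.9 172.9] rot(tool) [ 0.     0.    -0.133]
[ 0.21689518  0.50469458 -0.79119094  1.76645069  0.40957318  1.0429598
 -0.05018746]
scene {'xyz': [0.5384, 0.1355, 0.0759], 'conf': 0.79}
```

View pics/s1.png

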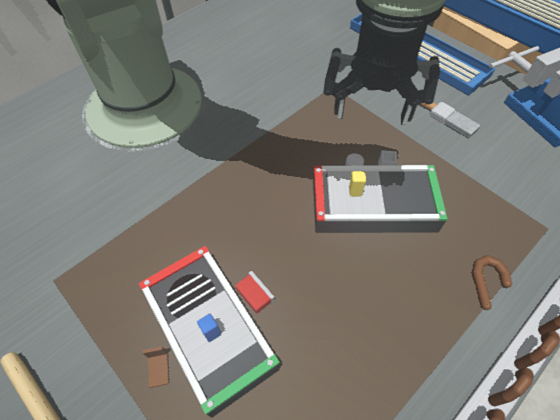

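The open fingers straddle the slide direction above the yellow grip at (358,184). I'll descend and close.

```bash
python3 -m jog '[[[2,2,0,0,0,-0.133,1],[0,0,45,0,0,0,1],[0,0,45,0,0,0,1],[0,0,40,0,0,0,1],[0,0,20,0,0,0,1]]]' ; python3 -m jog '[[[0,0,21,0,0,0,1],[0,0,0,0,0,0,0.6],[0,0,0,0,0,0,0.2],[0,0,0,0,0,0,0],[0,0,0,0,0,0,0]]]' 60;  python3 -m jog '[[[0,0,0,0,0,0,0],[0,0,0,0,0,0,0],[0,0,0,0,0,0,0]]]'
```

```text
clock: 4.1
position: [0.5347, 0.136, 0.1509]
tool_rot: [-3.139, -0.001, 2.367]
force: [-0.3, -0.5, 0.5]
grip_width: 0.0853
finger_force: 0.0
clock: 4.6
position: [0.5363, 0.1365, 0.134]
tool_rot: [3.14, 0.001, 2.37]
force: [1.6, -0.1, 0.5]
grip_width: 0.0284
finger_force: 0.0
clock: 4.9
position: [0.5364, 0.1365, 0.1341]
tool_rot: [3.14, 0.001, 2.37]
force: [-1.0, -0.8, 9.2]
grip_width: 0.0236
finger_force: 58.3
```

```bash
python3 -m jog '[[[0,15,0,0,0,0,0],[0,20,0,0,0,0,0],[0,20,0,0,0,0,0],[0,20,0,0,0,0,0],[0,10,0,0,0,0,0]]]' ; python3 -m jog '[[[0,3,0,0,0,0,0],[0,3,0,0,0,0,0],[0,0,0,0,0,0,0]]]'
```

```text
clock: 5.4
position: [0.5958, 0.1989, 0.1341]
tool_rot: [3.14, 0.0, 2.371]
force: [-5.5, -0.7, 12.2]
grip_width: 0.0235
finger_force: 60.9
clock: 5.7
position: [0.5995, 0.2027, 0.1341]
tool_rot: [3.14, 0.0, 2.371]
force: [-0.8, 3.6, 6.2]
grip_width: 0.0233
finger_force: 60.0
```

```bash
python3 -m jog '[[[0,2,0,0,0,0,0],[0,2,0,0,0,0,0],[0,0,0,0,0,0,0]]]' ; python3 -m jog '[[[0,2,0,0,0,0,0],[0,0,0,0,0,0,0]]]'
```

```text
clock: 6.0
position: [0.6011, 0.2044, 0.1341]
tool_rot: [-3.14, 0.0, 2.371]
force: [-14.3, -5.9, 17.9]
grip_width: 0.0236
finger_force: 61.6
clock: 6.2
position: [0.6014, 0.2047, 0.134]
tool_rot: [-3.136, 0.0, 2.37]
force: [-26.4, -14.8, 29.7]
grip_width: 0.0234
finger_force: 63.1
```

The force is rising, so it's against the stop. I'll ease off, release, lift and verify.

```bash
python3 -m jog '[[[0,-3,0,0,0,0,0],[0,0,0,0,0,0,0.5],[0,0,0,0,0,0,1],[0,0,0,0,0,0,1],[0,0,0,0,0,0,1]]]' ; python3 -m jog '[[[0,0,0,0,0,0,1],[0,0,-30,0,0,0,1],[0,0,-45,0,0,0,1],[0,0,-45,0,0,0,1],[0,0,-40,0,0,0,1]]]'
python3 - <<'E'
from h import *
import cv2
togo([.559,-.224,.29],1.403)
p=bot.grab_frame('scene');cv2.imwrite('pics/s2.png',p['img'][:,:,::-1])
for q in ('yellow_grip','blue_grip'):
  for d in bot.spot_point(q,p)[:1]: print(q,d)
E
```

```text
clock: 6.7
position: [0.6014, 0.2039, 0.1329]
tool_rot: [3.142, -0.0, 2.371]
force: [0.0, 0.2, 0.1]
grip_width: 0.0795
finger_force: 0.0
clock: 7.2
position: [0.6012, 0.204, 0.2951]
tool_rot: [3.141, -0.0, 2.371]
force: [0.1, -0.0, -0.0]
grip_width: 0.0854
finger_force: 0.0
t 7.2 pos [0.6012 0.204  0.2951] rpy [ 3.141 -0.     2.371] w 0.0854
togo mm(tool) [-267.9 -336.5    4.9] rot(tool) [ 0.001 -0.     0.968]
yellow_grip {'xyz': [0.6006, 0.2024, 0.0765], 'conf': 0.77}
blue_grip {'xyz': [0.5595, -0.2257, 0.0763], 'conf': 0.84}
```

View pics/s2.png

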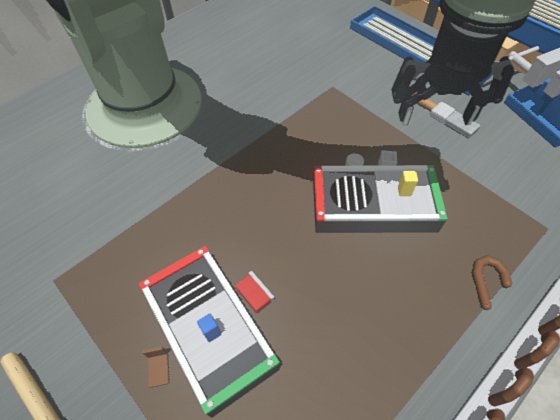

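The yellow port at (350,193) is bare and the plate is against the green bar. Now I'll go to blue.

```bash
python3 -m jog '[[[-27,-34,0,0,0,0,1],[-27,-34,0,0,0,0,1],[-27,-34,0,0,0,0,1],[-27,-34,0,0,0,0,1],[-27,-34,0,0,0,0,1]]]'|head -2 ; python3 -m jog '[[[-27,-34,0,0,0,0,1],[-27,-34,0,0,0,0,1],[-27,-34,0,0,0,0,1],[-27,-34,0,0,0,0,1],[-27,-34,0,0,0,0,1]]]'|head -2; python3 -m jog '[[[0,0,0,0,0,0.138,1],[0,0,0,0,0,0.138,1],[0,0,0,0,0,0.138,1],[0,0,0,0,0,0.138,1],[0,0,0,0,0,0.138,1]]]'|head -2; python3 -m jog '[[[0,0,0,0,0,0.138,1],[0,0,0,0,0,0.138,1],[0,0,0,0,0,0,1]]]'|head -2
python3 - <<'E'
from h import *
togo([.559,-.2245,.133],1.403)
p=bot.grab_frame('top')
for d in bot.spot_point('blue_grip',p)[:1]: print(d)
E
```

```text
clock: 7.85
position: [0.5789, -0.014, 0.292]
clock: 8.35
position: [0.5573, -0.23, 0.292]
clock: 8.85
position: [0.5577, -0.2282, 0.2918]
clock: 9.15
position: [0.5578, -0.228, 0.292]
t 9.15 pos [ 0.5578 -0.228   0.292 ] rpy [-3.14   0.     1.402] w 0.0853
togo mm(tool) [  3.7   0.8 159. ] rot(tool) [-0.001  0.    -0.001]
{'xyz': [0.555, -0.2183, 0.078], 'conf': 0.8}
```

```bash
python3 -m jog '[[[5,0,30,0,0,0,1],[0,0,45,0,0,0,1],[0,0,45,0,0,0,1],[0,0,25,0,0,0,1],[0,0,14,0,0,0,1]]]' ; python3 -m jog '[[[0,0,0,0,0,0,1],[0,0,0,0,0,0,0.6],[0,0,0,0,0,0,0.2],[0,0,0,0,0,0,0],[0,0,0,0,0,0,0]]]' 60;  python3 -m jog '[[[0,0,0,0,0,0,0],[0,0,0,0,0,0,0],[0,0,0,0,0,0,0]]]'
```

```text
clock: 9.75
position: [0.558, -0.2228, 0.1313]
tool_rot: [-3.139, -0.001, 1.408]
force: [-0.6, -0.4, 0.4]
grip_width: 0.0855
finger_force: 0.0
clock: 10.25
position: [0.5592, -0.2234, 0.1347]
tool_rot: [3.14, 0.0, 1.405]
force: [0.2, -0.3, -0.5]
grip_width: 0.0283
finger_force: 0.0
clock: 10.55
position: [0.5591, -0.2234, 0.1347]
tool_rot: [3.141, 0.0, 1.405]
force: [-2.7, 1.4, 9.1]
grip_width: 0.0233
finger_force: 58.4
```

Gripped. Tool y points to the open end, so I slide along -y about 74 mm.

```bash
python3 -m jog '[[[0,-12,0,0,0,0,0],[0,-20,0,0,0,0,0],[0,-20,0,0,0,0,0],[0,-12,0,0,0,0,0],[0,-4,0,0,0,0,0]]]' ; python3 -m jog '[[[0,-3,0,0,0,0,0],[0,-2,0,0,0,0,0],[0,0,0,0,0,0,0]]]'; python3 -m jog '[[[0,-2,0,0,0,0,0],[0,0,0,0,0,0,0]]]'
```

```text
clock: 11.05
position: [0.4917, -0.212, 0.1347]
tool_rot: [3.14, 0.0, 1.405]
force: [2.8, -0.1, 3.0]
grip_width: 0.0232
finger_force: 60.7
clock: 11.35
position: [0.4877, -0.2114, 0.1347]
tool_rot: [3.14, 0.0, 1.405]
force: [-0.5, -0.1, 12.7]
grip_width: 0.0234
finger_force: 62.1
clock: 11.55
position: [0.4863, -0.2111, 0.1347]
tool_rot: [3.138, 0.0, 1.405]
force: [4.2, -1.6, 7.3]
grip_width: 0.0231
finger_force: 61.6
```

```bash
python3 -m jog '[[[0,-2,0,0,0,0,0],[0,0,0,0,0,0,0]]]'; python3 -m jog '[[[0,-2,0,0,0,0,0],[0,0,0,0,0,0,0]]]'
```

```text
clock: 11.75
position: [0.486, -0.211, 0.1348]
tool_rot: [3.135, -0.0, 1.405]
force: [19.0, -5.2, -6.8]
grip_width: 0.0231
finger_force: 61.1
clock: 11.95
position: [0.4857, -0.211, 0.1348]
tool_rot: [3.131, -0.001, 1.405]
force: [32.2, -9.1, -21.2]
grip_width: 0.0233
finger_force: 61.7
```

Against the stop. Ease off, release, lift and look.

```bash
python3 -m jog '[[[0,4,0,0,0,0,0],[0,0,0,0,0,0,0.5],[0,0,0,0,0,0,1],[0,0,0,0,0,0,1],[0,0,0,0,0,0,1]]]' ; python3 -m jog '[[[0,0,0,0,0,0,1],[0,0,-30,0,0,0,1],[0,0,-45,0,0,0,1],[0,0,-45,0,0,0,1],[0,0,-40,0,0,0,1]]]'; python3 -m jog '[[[0,0,0,0,0,0,1],[0,0,0,0,0,0,1]]]'
python3 - <<'E'
from h import *
import cv2
p=bot.grab_frame('scene');cv2.imwrite('pics/s3.png',p['img'][:,:,::-1])
for q in ('yellow_grip','blue_grip'):
  for d in bot.spot_point(q,p)[:1]: print(q,d)
E
```

```text
clock: 12.45
position: [0.4848, -0.2108, 0.1338]
tool_rot: [-3.141, -0.0, 1.405]
force: [-0.3, -0.7, 0.7]
grip_width: 0.0799
finger_force: 0.0
clock: 12.95
position: [0.4848, -0.2106, 0.2961]
tool_rot: [3.141, -0.0, 1.405]
force: [0.4, -0.4, -0.4]
grip_width: 0.085
finger_force: 0.0
clock: 13.15
position: [0.4849, -0.211, 0.2946]
tool_rot: [3.14, 0.001, 1.404]
force: [0.1, -0.2, -1.2]
grip_width: 0.0857
finger_force: 0.0
yellow_grip {'xyz': [0.6019, 0.1989, 0.0756], 'conf': 0.66}
blue_grip {'xyz': [0.4913, -0.2137, 0.0738], 'conf': 0.69}
```

View pics/s3.png

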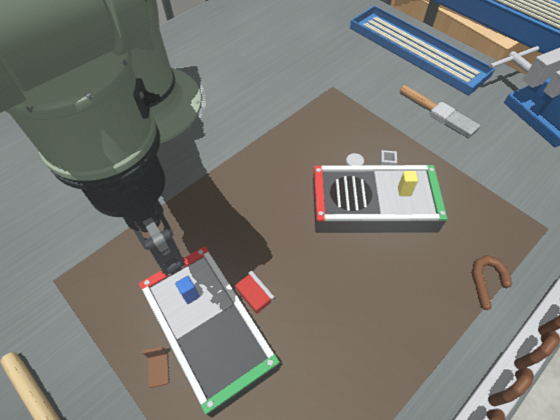

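The blue plate at (187,290) sits against its red bar. Yellow is still fully open, and the gripper is clear of both.

```bash
python3 -c "
from workcell import bot
print(bot.job_done())"
```

```text
the job is handed in; nothing more can be done
None
```

The yellow shutter was slid fully open against its green stop, then the blue one fully shut against its red stop; both grips are released and the job was handed in at about 13 s.

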